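# Torque the filter lid nut until the wrench clicks, then put the wrench away

### The arm

A 6-joint arm with a two-finger parallel gripper is mounted at the origin on the work surface. World frame = base frame: x ahead of the robot, y to its left, z up, the work surface at z = 0. Lengths are in mm, angles in rad, forces in N, time in s.
With the tool pointing down it reaches from about 250 to 850 mm from the base axis. Payload 12.5 kg.
Tool frame: the origin (TCP) lies at the very end of the fingers, on their centre line; the grasp point (between the pads) lies 19 mm behind it; y points along the fingers, z is the direction in which the jaws open and shut, and the axes are right-handed (so a half turn about y gives the same grasp; the last joint's range is limited). The gripper opens to 93 mm and grips with 3 to 60 N. Pads are 15 mm wide; open, the fingers measure 128 mm over their backs; the gripper's body (75 mm by 188 mm) begins 65 mm behind the grasp point.
Start: joints at [1.179, 0.351, 1.652, -0, 1.139, -0.085], TCP at [166.073, 524.313, 196.233] pointing down, gripper open.
Joint ranges: [-2.75, 2.75], [-0.79, 2.1], [0.01, 2.65], [-1.57, 4.71], [0.07, 3.14], [-2.87, 2.87]. Speed limits (rad/s): [2.22, 2.22, 2.79, 3.14, 3.14, 3.14].

### API

Orientations are given as a 3x3 rotation matrix whose columns are the frame's x, y, z axes.
In Python, from rig import arm, optics gives the robot as it stands.
- The arm moves only by the tool move_arm, never from a script. Its argument "deltas" is a list of rows, each an object of numbers: "claw": the finger opening in mm, from 0 to 93; "tx", "ty", "tz": the shift along the tool's x, y, z in mm; "roll": the turn about the tool's y in degrees. In form: [{"claw": .., "tx": .., "ty": .., "tz": .., "roll": ..}, ...]. A call has 1 to 20 rows; each row shifts and turns the commanded pose from where the row before left it, along the tool's axes as they then stand; what a row does not reach is not made up. A row lasts 1/12 s, in which the tool goes at most 41.7 mm and 7.16 degrees, less where a joint would pass 70% of its speed; a pose out of reach is approached as far as the arm can. A call with a gripper value outside its range is refused whole. The fingers move at their own pace and stop on an object; "newtons" is the grip in N (left out, the last holds). Time passes only in rows, so rows that do not move let the fingers close. It gives the time, the measured TCP pose, the force and the opening at its end, in the units of the state.
- arm.sense(): the state, without advancing time (a new reading comes with each control period).
- optics.snapshot(name): name is "scene" or "top"; returns the picture (420x560x3 uint8, blue, green, red); there is no depth.
- optics.get_calibration(name): a dict with "K" (3x3 intrinsics, pixels), "D" ([k1, k2, p1, p2, k3] as OpenCV has them; the pictures are not rectified), "eye" and "rotation" of the camera in the world. Camera axes: x right, y up, looking along -z (the intrinsics and any distortion apply to the point x, -y, -z); pixel columns grow to the right and rows downward; lengths in mm; the calibration is good to about 2 mm. A picture is of the moment at which its call begins. get_calibration takes no time and is no camera call.
- arm.job_done(): hands the job in, once; it reports no verdict.
The state is a dict: "time_s": time; "joint_pos": joint angles; "joint_velocities": joint speeds; "tau": joint torques, N m; "ee_pos": TCP position; "eef_rot": TCP orientation; "contact_force": force on the tool from outside, world axes, zero at the start; "wrist_torque": the same for the moment, N m; "width": finger opening in mm.
Only numpy, scipy, OpenCV 4.12 (cv2) and the standard library are available. Lean on these libraries where they do the work, as an engineer would, in place of code of your own. Each camera call takes 0.05 s, during which the arm holds its last target. There are 200 camera calls.

### The job

Tighten the nut on the water filter's lid with the click wrench that is already on it: swing the handle clockwise (seen from above) until the handle visibly gives at its joint by at least five degrees, and stop there, never bending it past fifteen degrees. Then lift the wrench off the nut and lay it flat inside the metal tray without dropping it, and leave the other things on the counter where they are.

Things in the scene. Friction and masses are not known exactly. Their poses are not given: they have to be found in the camera images.
- canister: White water-filter canister fixed to the counter, 168 mm across, with a round steel lid whose flat top is 110 mm up. Origin at the centre of its underside, on the nut's axis; z up. The wrench lies flat on the lid, ring round the nut, at first along the canister's +x within 3 degrees; its handle reaches beyond the rim with free space below. Two low pipes on the far side (-x).
- nut_top (a point): Centre of the top of the brass hexagon nut in the middle of the lid, 40 mm across flats, 18 mm high above the lid. It turns only about its vertical axis.
- nut (a joint): Turn of the nut in rad, 0 at the start, growing clockwise seen from above. It runs down easily (about 0.25 N m) until it seats, somewhere between 0.4 and 0.9 rad, different every time; then it stops hard.
- wrench: Click wrench, loose, about 265 mm long, 0.4 to 0.65 kg. Origin: centre of the ring, on the flat underside that all its parts share; x runs from ring to handle, z up. Steel ring 60 mm across its outer flats, 16 mm high, hexagon bore 41.6 mm across flats (about 4 degrees of play each way on the nut). Neck, then breakaway hinge 75 mm from the origin, then handle.
- wrench_neck (a point): Middle (half-way up) of the wrench's steel neck, the place to grip it for lifting, close to its centre of mass. Neck 18 mm wide, 14 mm high, 30 mm free length; underside 7 mm below this point. Ring centre 46 mm behind (-x), breakaway hinge 29 mm ahead (+x); x runs towards the handle, z up.
- handle_grip (a point): Middle of the black rubber handle, half-way up (10 mm above the wrench's underside), 190 mm from the ring's centre and 115 mm from the breakaway hinge. Rubber grip 105 mm long, 24 mm wide, 20 mm high; x runs on towards the handle's end, z up.
- click (a joint): Bend of the wrench's breakaway joint in rad: 0 straight, growing as the handle bends clockwise (seen from above) against the ring head, stop at 0.4. A preloaded spring holds it straight up to about 1 N m (about 9 N across the handle at handle_grip); above that it gives, with the torque rising only slowly (2 N m per rad), and it springs back straight when let go.
- tray: Shallow metal tray fixed to the counter, 330 mm long (its x) by 170 mm wide (its y) by 25 mm high outside; walls and floor 4 mm. Origin at the centre of its underside, z up.
- label_roll_mid (a point): Bystander: roll of paper labels, 80 mm across, 55 mm high. Point at its centre.
- cup_mid (a point): Bystander: paper cup, 84 mm across the rim, 110 mm high. Point at its centre.
- jar_mid (a point): Bystander: closed amber jar, 70 mm across, 100 mm high. Point at its centre.
There are look-alikes about, which are no part of the job. Several things have the shape of the canister; the one meant has the colours described above.

How it is judged:
By the outcome, as a careful person would: the job done as asked, in the order asked, and still so for the second after the job is handed in, with the robot touching nothing.
It also fails if it takes over 72 s, if anything falls off the work surface, if the arm or the gripper's body presses on something with over 40 N, if the wrist force passes 120 N, or if a joint passes its speed limit or range.

## Working session

There is one attempt and no reset: what is moved stays moved. The work goes in short steps, Python scripts to look and compute and a tool call to move; the robot and the scene stay as the last step left them, time stands still between calls to the robot, and variables do not carry over. Pictures are saved under pics/ and viewed, about 8 in all and at most 12, crops included, and the job is handed in when it is done.

Besides the shell and the picture viewer there is one more tool, called after ">>>" in YAML: its name, and indented under it one key for each argument. move_arm: Moves the arm, as the interface text tells. Its arguments: {"type":"object","properties":{"deltas":{"type":"array"},"newtons":{"type":"number"}},"required":["deltas"]}

```bash
mkdir -p pics; ls; python3 - <<'E'
from rig import arm, optics
import cv2,numpy as np
for n in("scene","top"):
    cv2.imwrite(f"pics/{n}0.png",optics.snapshot(n)); c=optics.get_calibration(n); print({k:np.round(v,4).tolist() for k,v in c.items()})
s=arm.sense();print(s)
E
```

```text
pics
{'K': [[491.8948, 0.0, 275.2155], [0.0, 491.8948, 215.8821], [0.0, 0.0, 1.0]], 'D': [-0.1349, 0.0, 0.0, 0.0, 0.0], 'eye': [1466.7348, 273.8343, 756.7247], 'rotation': [[-0.2501, -0.523, 0.8148], [0.9682, -0.1375, 0.2089], [0.0027, 0.8412, 0.5408]]}
{'K': [[437.7399, 0.0, 278.3517], [0.0, 437.7399, 204.1063], [0.0, 0.0, 1.0]], 'D': [-0.1348, 0.0, 0.0, 0.0, 0.0], 'eye': [394.9645, 16.0012, 1208.8364], 'rotation': [[0.0132, 0.9918, -0.1275], [-0.9997, 0.0107, -0.0207], [-0.0192, 0.1277, 0.9916]]}
{'time_s': 0.1, 'joint_pos': array([ 1.17939901e+00,  3.51174884e-01,  1.65238439e+00, -3.54473326e-05,
        1.13910981e+00, -8.46064838e-02]), 'joint_velocities': array([-9.30614253e-05, -1.53451732e-03, -3.25983070e-03, -6.63657845e-04,
        1.75335435e-03,  1.89497549e-03]), 'tau': array([ 1.77196620e-03, -4.98027170e+01, -2.85714090e+01,  7.01146759e-02,
        2.37478490e-02, -4.44439604e-05]), 'ee_pos': array([165.95443672, 523.99749173, 195.75013744]), 'eef_rot': array([[ 9.53312120e-01, -3.80876401e-04,  3.01986517e-01],
       [-3.01986751e-01, -1.00730931e-03,  9.53311590e-01],
       [-5.89000586e-05, -9.99999420e-01, -1.07529980e-03]]), 'contact_force': array([ 0.30608   , -0.49733548, -0.09044838]), 'wrist_torque': array([ 0.0214778 , -0.0069306 , -0.02870915]), 'width': 92.52593839267946}
```

View pics/scene0.png

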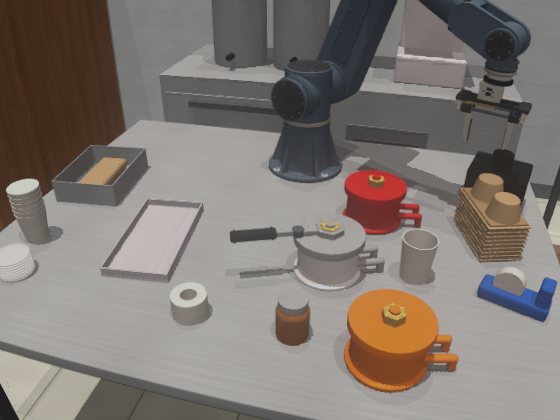

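View pics/top0.png

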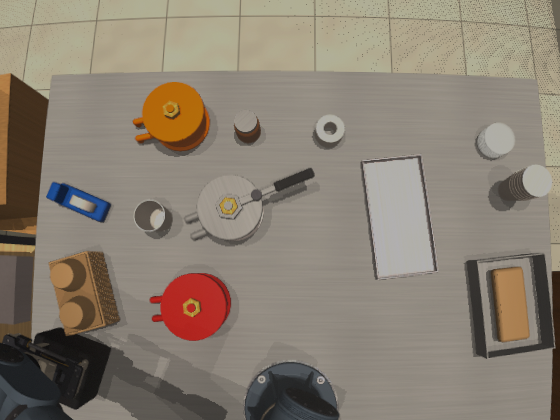

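The top view shows three canister shapes: orange (172,115), red (193,306) and white with a steel lid (230,208). The white one fits the description, and it carries the wrench (ring 229,207, handle 294,180). The tray is the shallow bright one at (400,217). The dark box at (508,305) is a look-alike. I'll confirm both in an enlarged crop.

```bash
cat > h.py <<'E'
import cv2,numpy as np
from rig import arm,optics
F=np.diag([1.,-1,-1])
def w(name,uv,z):
    c=optics.get_calibration(name);p=cv2.undistortPoints(np.float64([[uv]]),np.array(c["K"]),np.array(c["D"]))[0,0]
    d=np.array(c["rotation"])@F@[p[0],p[1],1];e=np.array(c["eye"]);return (e+d*(z-e[2])/d[2])
def px(name,P):
    c=optics.get_calibration(name);R=F@np.array(c["rotation"]).T
    return cv2.projectPoints(np.float64([P]),cv2.Rodrigues(R)[0],-R@np.array(c["eye"]),np.array(c["K"]),np.array(c["D"]))[0][0,0]
def crop(name,x0,y0,x1,y1,k,out):
    im=optics.snapshot(name)[y0:y1,x0:x1];cv2.imwrite(out,cv2.resize(im,None,fx=k,fy=k,interpolation=cv2.INTER_CUBIC))
E
python3 - <<'E'
from h import *
crop("top",180,150,340,260,5,"pics/c1.png")
for uv in[(362,161),(420,156),(437,271),(377,279)]:print(w("top",uv,25)[:2].round())
E
```

```text
[ 670. -189.]
[ 687. -353.]
[ 369. -392.]
[ 347. -227.]
```

View pics/c1.png

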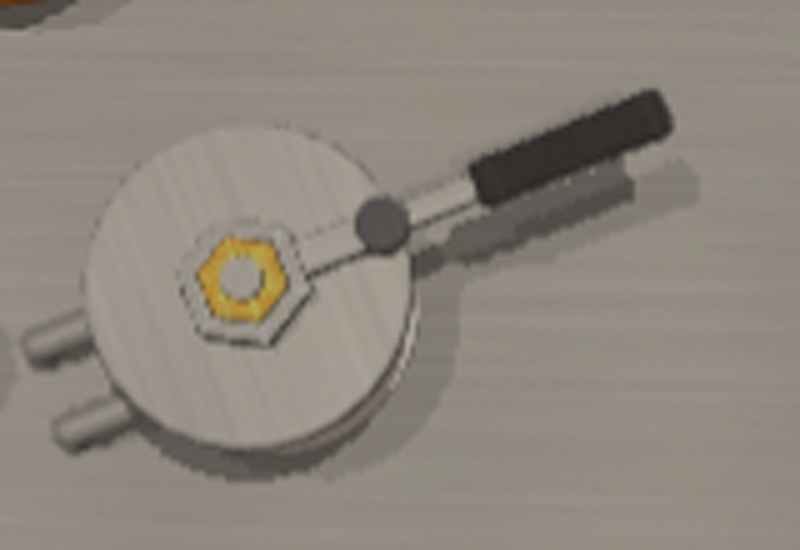

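The crop confirms it: white canister, steel lid, brass nut at crop (242,279), hinge (382,224), handle centre (572,148).

```bash
python3 - <<'E'
from h import *
f=lambda x,y,z:w("top",(180+(x-2)/5,150+(y-2)/5),z)
n=f(242,279,128);h=f(382,224,126);g=f(572,148,130);l=f(249,287,110)
print(n.round(1),l.round(1),h.round(1),g.round(1))
for a in(h,g):
    d=(a-n)[:2];print(np.hypot(*d),np.degrees(np.arctan2(d[1],d[0])))
E
```

```text
[529.3 164.4 128. ] [527.5 163.2 110. ] [558.1  95.  126. ] [5.969e+02 2.000e-01 1.300e+02]
75.16490286221197 -67.4843126072861
177.58314232705663 -67.61103825160036
```

>>> move_arm:
  deltas:
    - {"tx": 15, "tz": -10, "claw": 42}
    - {"tx": 31, "tz": -20}
    - {"tx": 31, "tz": -20}
    - {"tx": 31, "tz": -20}
    - {"tx": 31, "tz": -20}
    - {"tx": 31, "tz": -20}
    - {"tx": 31, "tz": -20}
    - {"tx": 31, "tz": -20}
    - {"tx": 31, "tz": -20}
    - {"tx": 31, "tz": -20}
    - {"tx": 31, "tz": -20}
    - {"tx": 31, "tz": -20}
    - {"tx": 31, "tz": -20}
    - {"tx": 31, "tz": -20}
    - {"tx": 31, "tz": -20}
    - {"tx": 31, "tz": -20}
    - {"tx": 31, "tz": -20}
    - {"tx": 31, "tz": -20}
    - {"tx": 20, "tz": -14}
    - {"tx": 0}

```text
invalid input
```

>>> move_arm:
  deltas:
    - {"roll": 7}
    - {"roll": 7}
    - {"roll": 7}
    - {"roll": 7}
    - {"roll": 7}
    - {"roll": 7}
    - {"roll": 7}
    - {"roll": 1}
    - {"roll": 0}

```text
invalid input
```

>>> move_arm:
  deltas:
    - {"claw": 42, "tx": 15, "ty": 0, "tz": -10, "roll": 0}
    - {"claw": 42, "tx": 31, "ty": 0, "tz": -20, "roll": 0}
  newtons: 20

```text
time_s: 0.32
ee_pos: [199.8, 482.7, 195.8]
eef_rot: [[0.954, -0.0, 0.299], [-0.299, 0.0, 0.954], [-0.0, -1.0, 0.0]]
contact_force: [1.1, 0.3, -0.1]
width: 83.9
```

>>> move_arm:
  deltas:
    - {"claw": 42, "tx": 31, "ty": 0, "tz": -20, "roll": 0}
    - {"claw": 42, "tx": 31, "ty": 0, "tz": -20, "roll": 0}
    - {"claw": 42, "tx": 31, "ty": 0, "tz": -20, "roll": 0}
    - {"claw": 42, "tx": 31, "ty": 0, "tz": -20, "roll": 0}
    - {"claw": 42, "tx": 31, "ty": 0, "tz": -20, "roll": 0}
    - {"claw": 42, "tx": 31, "ty": 0, "tz": -20, "roll": 0}
    - {"claw": 42, "tx": 31, "ty": 0, "tz": -20, "roll": 0}
    - {"claw": 42, "tx": 31, "ty": 0, "tz": -20, "roll": 0}
    - {"claw": 42, "tx": 31, "ty": 0, "tz": -20, "roll": 0}
    - {"claw": 42, "tx": 31, "ty": 0, "tz": -20, "roll": 0}
    - {"claw": 42, "tx": 31, "ty": 0, "tz": -20, "roll": 0}
    - {"claw": 42, "tx": 31, "ty": 0, "tz": -20, "roll": 0}
    - {"claw": 42, "tx": 31, "ty": 0, "tz": -20, "roll": 0}
    - {"claw": 42, "tx": 31, "ty": 0, "tz": -20, "roll": 0}
    - {"claw": 42, "tx": 31, "ty": 0, "tz": -20, "roll": 0}
    - {"claw": 42, "tx": 31, "ty": 0, "tz": -20, "roll": 0}
    - {"claw": 42, "tx": 28, "ty": 0, "tz": -20, "roll": 0}
    - {"claw": 42, "tx": 0, "ty": 0, "tz": 0, "roll": 0}

```text
time_s: 1.82
ee_pos: [600.1, -5.0, 195.6]
eef_rot: [[0.952, 0.001, 0.305], [-0.305, -0.001, 0.952], [0.001, -1.0, -0.001]]
contact_force: [0.2, 0.5, 0.0]
width: 42.1
```

>>> move_arm:
  deltas:
    - {"claw": 42, "tx": 0, "ty": 0, "tz": 0, "roll": 7}
    - {"claw": 42, "tx": 0, "ty": 0, "tz": 0, "roll": 7}
    - {"claw": 42, "tx": 0, "ty": 0, "tz": 0, "roll": 7}
    - {"claw": 42, "tx": 0, "ty": 0, "tz": 0, "roll": 7}
    - {"claw": 42, "tx": 0, "ty": 0, "tz": 0, "roll": 7}
    - {"claw": 42, "tx": 0, "ty": 0, "tz": 0, "roll": 7}
    - {"claw": 42, "tx": 0, "ty": 0, "tz": 0, "roll": 7}
    - {"claw": 42, "tx": 0, "ty": 0, "tz": 0, "roll": 1}
    - {"claw": 42, "tx": 0, "ty": 0, "tz": 0, "roll": 0}

```text
time_s: 2.57
ee_pos: [597.5, -0.3, 196.1]
eef_rot: [[0.384, -0.0, 0.923], [-0.923, 0.0, 0.384], [-0.0, -1.0, -0.0]]
contact_force: [-0.0, -0.3, 0.5]
width: 41.9
```

>>> move_arm:
  deltas:
    - {"claw": 42, "tx": 0, "ty": 20, "tz": 0, "roll": 0}
    - {"claw": 42, "tx": 0, "ty": 20, "tz": 0, "roll": 0}
    - {"claw": 42, "tx": 0, "ty": 15, "tz": 0, "roll": 0}
    - {"claw": 42, "tx": 0, "ty": 10, "tz": 0, "roll": 0}
    - {"claw": 42, "tx": 0, "ty": 5, "tz": 0, "roll": 0}
    - {"claw": 42, "tx": 0, "ty": 0, "tz": 0, "roll": 0}

```text
time_s: 3.07
ee_pos: [597.3, -0.5, 125.4]
eef_rot: [[0.383, -0.001, 0.924], [-0.924, 0.0, 0.383], [-0.001, -1.0, -0.001]]
contact_force: [0.5, 0.2, -0.5]
width: 42.0
```

```bash
python3 - <<'E'
from h import *
crop("scene",200,160,420,320,3.6,"pics/s1.png")
P=arm.sense()["ee_pos"];print(P,arm.sense()["contact_force"],px("scene",P),(px("scene",P)-[200,160])*3.6)
E
```

```text
[ 5.97774053e+02 -5.36432495e-01  1.26375698e+02] [-0.28038953 -0.4875766   0.28679689] [252.95863501 232.7823124 ] [190.65108605 262.01632464]
```

View pics/s1.png

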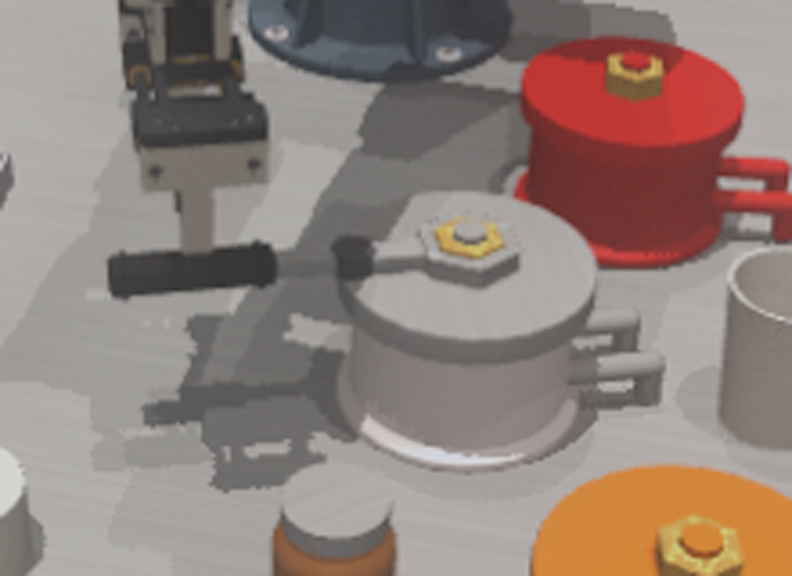

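```bash
python3 - <<'E'
from h import *
s=arm.sense();P=s["ee_pos"];z=s["eef_rot"][:,2]
for k in(-38,-21,21,38):print(k,((px("scene",P+k*z)-[200,160])*3.6).round())
n=np.array([529.3,164.4]);u=np.array([np.cos(np.radians(-67.5)),np.sin(np.radians(-67.5))])
for r in(137,190,242):print(r,((px("scene",[*(n+r*u),130])-[200,160])*3.6).round())
E
```

```text
-38 [185. 229.]
-21 [187. 243.]
21 [194. 281.]
38 [197. 297.]
137 [257. 252.]
190 [172. 259.]
242 [ 89. 265.]
```

```bash
python3 - <<'E'
from h import *
a=optics.snapshot("scene")[205:255,220:300];b=optics.snapshot("top")[130:230,210:350]
a=cv2.convertScaleAbs(cv2.resize(a,(790,494),interpolation=cv2.INTER_CUBIC),alpha=1.6,beta=20)[:,:480]
b=cv2.resize(b,(310,221))
b=np.vstack([b,np.zeros((494-221,310,3),np.uint8)])
cv2.imwrite("pics/d1.png",np.hstack([a,b]))
P=arm.sense()["ee_pos"];z=arm.sense()["eef_rot"][:,2]
for k in(-21,21,38):print(((px("scene",P+k*z)-[220,205])*9.875).round())
print(px("scene",[529.3,164.4,128]))
E
```

```text
[315. 222.]
[334. 325.]
[342. 369.]
[330.45352874 226.13174251]
```

View pics/d1.png

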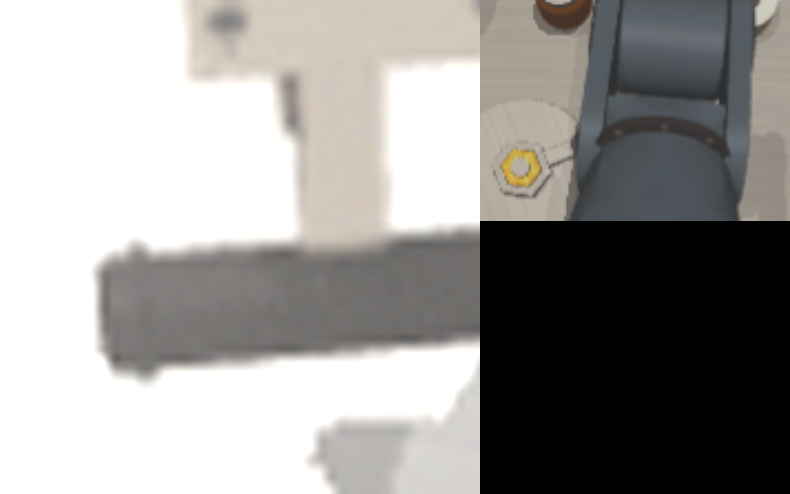

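```bash
python3 - <<'E'
from h import *
a=cv2.imread("pics/scene0.png")[80:200,430:550]
R=np.array([[.953,0,.302],[-.302,0,.953],[0,-1,0]]);P=np.array([166,524.,195.8])
a=cv2.resize(a,(600,600),interpolation=cv2.INTER_CUBIC)
for k in(-46,0,46):
    q=(px("scene",P+k*R[:,2])-[430,80])*5;print(q);cv2.circle(a,tuple(int(v) for v in q),3,(0,0,255),-1)
    q=(px("scene",P+k*R[:,2]+[0,0,19])-[430,80])*5;cv2.circle(a,tuple(int(v) for v in q),3,(0,255,0),-1)
cv2.imwrite("pics/e1.png",a)
E
```

```text
[176.40167725 341.50114681]
[258.67606892 361.78074385]
[342.43283585 382.66906599]
```

View pics/e1.png

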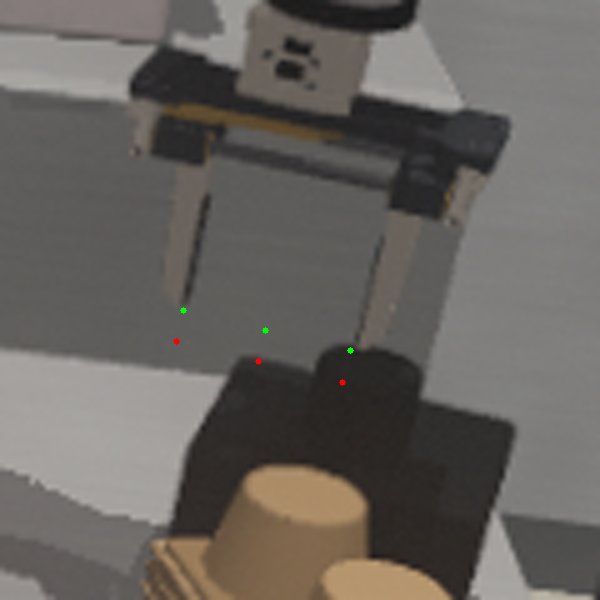

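The front fingertip at (343,248) in the last crop, and the start picture too, both put the visible tips about 20 mm above the reported TCP. I'll go deeper here, since there is only free space below the handle. I'll check the offset by touch before gripping the neck.

>>> move_arm:
  deltas:
    - {"claw": 42, "tx": 0, "ty": 10, "tz": 0, "roll": 0}
    - {"claw": 42, "tx": 0, "ty": 10, "tz": 0, "roll": 0}
    - {"claw": 42, "tx": 0, "ty": 10, "tz": 0, "roll": 0}
    - {"claw": 42, "tx": 0, "ty": 8, "tz": 0, "roll": 0}
    - {"claw": 32, "tx": 0, "ty": 0, "tz": 0, "roll": 0}
    - {"claw": 32, "tx": 0, "ty": 0, "tz": 0, "roll": 0}

```text
time_s: 3.72
ee_pos: [597.4, -0.5, 87.5]
eef_rot: [[0.381, -0.001, 0.924], [-0.924, 0.0, 0.381], [-0.001, -1.0, -0.001]]
contact_force: [1.1, 0.2, -0.4]
width: 34.0
```

```bash
python3 - <<'E'
from h import *
crop("scene",210,190,360,280,5.2,"pics/s2.png");print(arm.sense())
E
```

```text
{'time_s': 3.7667, 'joint_pos': array([-7.88460623e-02,  5.61619556e-01,  1.61576600e+00,  1.40967601e-05,
        9.64345877e-01, -4.70152949e-01]), 'joint_velocities': array([-1.86316654e-03, -1.15639864e-02, -7.17866979e-03,  6.81272024e-04,
        3.59559507e-03,  8.33379577e-05]), 'tau': array([-7.76073255e-03, -5.70412230e+01, -2.46673304e+01,  5.05930558e-02,
        2.98755162e-02, -1.14503324e-03]), 'ee_pos': array([ 5.97778480e+02, -5.81993451e-01,  8.81756643e+01]), 'eef_rot': array([[ 3.81389409e-01, -1.37438645e-04,  9.24414463e-01],
       [-9.24414471e-01,  2.24780785e-05,  3.81389415e-01],
       [-7.31967053e-05, -9.99999990e-01, -1.18477371e-04]]), 'contact_force': array([0.38194151, 0.56797422, 0.29579823]), 'wrist_torque': array([-0.06522101,  0.01099628,  0.01183883]), 'width': 32.997229079122874}
```

View pics/s2.png

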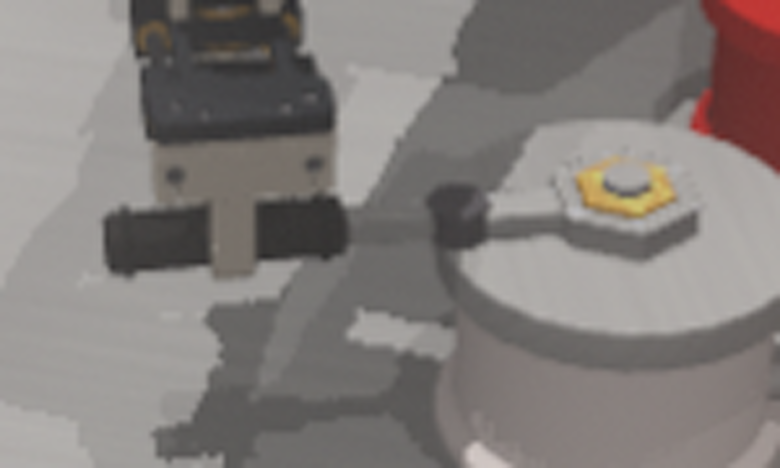

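The finger now covers the handle down to its underside (235,275) and the handle is straddled. Swinging clockwise.

>>> move_arm:
  deltas:
    - {"claw": 32, "tx": 0, "ty": 0, "tz": -5, "roll": 0}
    - {"claw": 32, "tx": -0.2, "ty": 0, "tz": -7.7, "roll": 2.5}
    - {"claw": 32, "tx": -0.2, "ty": 0, "tz": -7.7, "roll": 2.5}
    - {"claw": 32, "tx": -0.2, "ty": 0, "tz": -7.7, "roll": 2.5}
    - {"claw": 32, "tx": -0.2, "ty": 0, "tz": -7.7, "roll": 2.5}
    - {"claw": 32, "tx": -0.2, "ty": 0, "tz": -7.7, "roll": 2.5}
    - {"claw": 32, "tx": -0.2, "ty": 0, "tz": -7.7, "roll": 2.5}
    - {"claw": 32, "tx": -0.2, "ty": 0, "tz": -7.7, "roll": 2.5}

```text
time_s: 4.43
ee_pos: [541.0, -15.0, 89.0]
eef_rot: [[0.084, 0.002, 0.997], [-0.997, 0.0, 0.084], [0.0, -1.0, 0.002]]
contact_force: [2.4, 2.5, -0.6]
width: 32.2
```

>>> move_arm:
  deltas:
    - {"claw": 32, "tx": -0.2, "ty": 0, "tz": -6.2, "roll": 2}
    - {"claw": 32, "tx": -0.2, "ty": 0, "tz": -6.2, "roll": 2}

```text
time_s: 4.6
ee_pos: [528.6, -15.4, 89.0]
eef_rot: [[0.014, 0.002, 1.0], [-1.0, 0.0, 0.014], [-0.0, -1.0, 0.002]]
contact_force: [2.4, 1.7, 0.6]
width: 32.8
```

>>> move_arm:
  deltas:
    - {"claw": 32, "tx": -0.1, "ty": 0, "tz": -4.6, "roll": 1.5}
    - {"claw": 32, "tx": -0.1, "ty": 0, "tz": -4.6, "roll": 1.5}

```text
time_s: 4.77
ee_pos: [519.5, -15.2, 89.0]
eef_rot: [[-0.038, 0.002, 0.999], [-0.999, 0.0, -0.038], [-0.0, -1.0, 0.002]]
contact_force: [2.5, 1.3, -1.1]
width: 32.1
```

>>> move_arm:
  deltas:
    - {"claw": 32, "tx": -0.1, "ty": 0, "tz": -4.6, "roll": 1.5}
    - {"claw": 32, "tx": -0.1, "ty": 0, "tz": -4.6, "roll": 1.5}

```text
time_s: 4.93
ee_pos: [510.5, -14.6, 89.0]
eef_rot: [[-0.09, 0.002, 0.996], [-0.996, -0.0, -0.09], [-0.0, -1.0, 0.002]]
contact_force: [2.0, 2.2, -0.4]
width: 31.9
```

>>> move_arm:
  deltas:
    - {"claw": 32, "tx": -0.1, "ty": 0, "tz": -4.6, "roll": 1.5}
    - {"claw": 32, "tx": -0.1, "ty": 0, "tz": -4.6, "roll": 1.5}

```text
time_s: 5.1
ee_pos: [501.4, -13.5, 89.0]
eef_rot: [[-0.142, 0.003, 0.99], [-0.99, -0.0, -0.142], [-0.0, -1.0, 0.002]]
contact_force: [2.3, 1.3, 0.7]
width: 32.2
```

>>> move_arm:
  deltas:
    - {"claw": 32, "tx": -0.1, "ty": 0, "tz": -4.6, "roll": 1.5}
    - {"claw": 32, "tx": -0.1, "ty": 0, "tz": -4.6, "roll": 1.5}

```text
time_s: 5.27
ee_pos: [492.3, -11.8, 89.0]
eef_rot: [[-0.193, 0.002, 0.981], [-0.981, -0.0, -0.193], [-0.0, -1.0, 0.002]]
contact_force: [2.5, 1.6, -0.0]
width: 32.2
```

>>> move_arm:
  deltas:
    - {"claw": 32, "tx": -0.1, "ty": 0, "tz": -4.6, "roll": 1.5}
    - {"claw": 32, "tx": -0.1, "ty": 0, "tz": -4.6, "roll": 1.5}

```text
time_s: 5.43
ee_pos: [483.5, -9.8, 89.0]
eef_rot: [[-0.245, 0.003, 0.97], [-0.97, -0.0, -0.245], [-0.001, -1.0, 0.003]]
contact_force: [3.2, 2.2, -0.7]
width: 31.7
```

>>> move_arm:
  deltas:
    - {"claw": 32, "tx": -0.1, "ty": 0, "tz": -4.6, "roll": 1.5}
    - {"claw": 32, "tx": -0.1, "ty": 0, "tz": -4.6, "roll": 1.5}

```text
time_s: 5.6
ee_pos: [475.9, -7.3, 89.4]
eef_rot: [[-0.295, 0.006, 0.956], [-0.956, -0.0, -0.295], [-0.001, -1.0, 0.006]]
contact_force: [10.2, -0.3, -2.2]
width: 32.2
```

Force jumped to 10 N, so the nut has seated. Now bending about the hinge.

>>> move_arm:
  deltas:
    - {"claw": 32, "tx": 0, "ty": 0, "tz": -2.7, "roll": 1.5}
    - {"claw": 32, "tx": 0, "ty": 0, "tz": -2.7, "roll": 1.5}
    - {"claw": 32, "tx": 0, "ty": 0, "tz": -2.7, "roll": 1.5}
    - {"claw": 32, "tx": 0, "ty": 0, "tz": -2.7, "roll": 1.5}
    - {"claw": 32, "tx": 0, "ty": 0, "tz": 0, "roll": 0}

```text
time_s: 6.02
ee_pos: [466.6, -3.7, 89.7]
eef_rot: [[-0.393, 0.008, 0.919], [-0.919, -0.0, -0.393], [-0.003, -1.0, 0.007]]
contact_force: [11.5, 1.9, -2.9]
width: 32.0
```

```bash
python3 - <<'E'
from h import *
a=optics.snapshot("top");b=optics.snapshot("scene")
r=lambda i,x0,y0,x1,y1,s:cv2.resize(i[y0:y1,x0:x1],s,interpolation=cv2.INTER_CUBIC)
cv2.imwrite("pics/f1.png",np.vstack([r(a,180,160,340,240,(600,300)),r(b,230,180,390,260,(600,300))]));print(arm.sense())
E
```

```text
{'time_s': 6.1167, 'joint_pos': array([-1.08139154e-01,  3.51459842e-01,  1.96370024e+00,  6.07094805e-04,
        8.18371983e-01,  2.94294787e-01]), 'joint_velocities': array([ 1.35464934e-03,  2.84323120e-03, -2.82117591e-03,  4.44375502e-05,
        5.22213713e-04, -3.11890355e-03]), 'tau': array([ -1.0024355 , -43.07138801, -16.18597448,  -0.43912288,
         2.88926303,   0.22083297]), 'ee_pos': array([466.93490111,  -3.78475646,  89.71780782]), 'eef_rot': array([[-3.92027921e-01,  8.06133647e-03,  9.19917999e-01],
       [-9.19949163e-01, -4.29356132e-04, -3.92037439e-01],
       [-2.76537327e-03, -9.99967415e-01,  7.58433933e-03]]), 'contact_force': array([11.75637684,  1.57348511, -1.27475599]), 'wrist_torque': array([ 0.33430715, -1.85575711,  0.17902044]), 'width': 31.840119099251204}
```

View pics/f1.png

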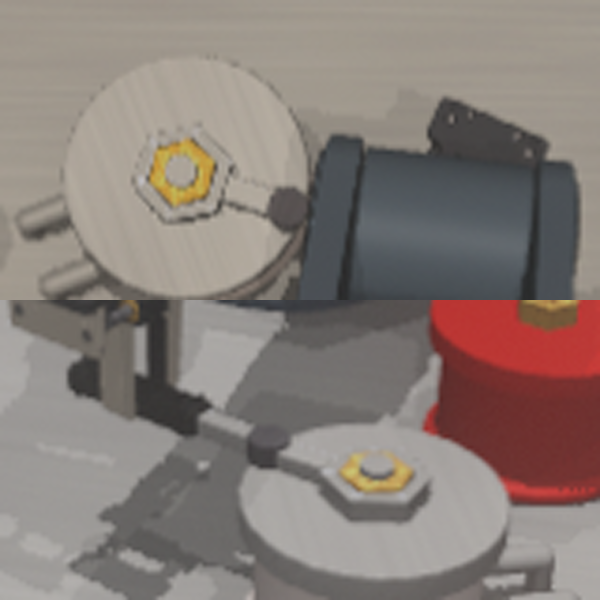

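The top half shows the nut at (181,172) and the hinge at (288,208). The scene half shows the hinge at (268,447), the handle's inner end near (200,413) and its outer end near (85,377).

```bash
python3 - <<'E'
from h import *
t=lambda x,y,z:w("top",(180+x/3.75-.4,160+y/3.75-.4),z)
s=lambda x,y,z:w("scene",(230+x/3.75-.4,180+(y-300)/3.75-.4),z)
ang=lambda a,b:np.degrees(np.arctan2(b[1]-a[1],b[0]-a[0]))
n=t(181,172,128);h=t(288,208,126);print(n,h,np.hypot(*(h-n)[:2]),"neck",ang(n,h))
ns=s(378,467,128);hs=s(268,440,126);print(ns,hs,"neck scene",ang(ns,hs),np.hypot(*(hs-ns)[:2]))
for a,b in(((85,377),(200,413)),):
    print("handle",ang(s(*b,120),s(*a,120)),s(*b,120),s(*a,120))
R=arm.sense();P=R["ee_pos"]; print("jaw x angle",ang([0,0],R["eef_rot"][:2,0]),"hinge->tcp",ang(h,P),np.hypot(*(P-h)[:2]))
q=P-15.9*R["eef_rot"][:,2]
c=P+(15.9-12)*R["eef_rot"][:,2]; print("handle centre from contact",c,"angle from hinge",ang(h,c))
E
```

```text
[529.11665983 164.74907403 128.        ] [506.05567964  92.95801268 126.        ] 75.40401380194184 neck -107.80824184969445
[521.13175143 162.96752572 128.        ] [505.30948832  90.43991941 126.        ] neck scene -102.30655143994908 74.23340007848519
handle -106.09053432198064 [475.69080785  39.13013326 120.        ] [451.0117865  -46.42538882 120.        ]
jaw x angle -113.08083488080153 hinge->tcp -112.01739137786039 104.35323997757739
handle centre from contact [470.5225813   -5.31370248  89.74738674] angle from hinge -109.87898298720333
```

>>> move_arm:
  deltas:
    - {"claw": 32, "tx": 0, "ty": 0, "tz": -2.4, "roll": 1.3}
    - {"claw": 32, "tx": 0, "ty": 0, "tz": -2.4, "roll": 1.3}
    - {"claw": 32, "tx": 0, "ty": 0, "tz": -2.4, "roll": 1.3}
    - {"claw": 32, "tx": 0, "ty": 0, "tz": 0, "roll": 0}
    - {"claw": 32, "tx": 0, "ty": 0, "tz": 0, "roll": 0}

```text
time_s: 6.53
ee_pos: [460.8, -0.8, 89.8]
eef_rot: [[-0.454, 0.009, 0.891], [-0.891, -0.001, -0.454], [-0.004, -1.0, 0.008]]
contact_force: [13.2, 1.2, -3.5]
width: 32.1
```

```bash
python3 - <<'E'
from h import *
crop("scene",225,175,345,255,6.6,"pics/s3.png")
R=arm.sense();P=R["ee_pos"];z=R["eef_rot"][:,2];c=P+3.9*z
h=np.array([506,93]);print(P,R["contact_force"],np.degrees(np.arctan2(*(c[:2]-h)[::-1])),R["contact_force"]@z)
# predicted pixels of handle end-centre (r=157 past hinge) vs bend with neck -107.8
for b in(0,5,10,15):
    t=np.radians(-107.8-b);u=np.array([np.cos(t),np.sin(t)])
    print(b,[((px("scene",[*(h+r*u),zz])-[225,175]+.4)*6.6).round().tolist() for r,zz in((0,126),(35,124),(50,130),(157,130),(157,110))])
E
```

```text
[460.78635105  -0.85786985  89.81120782] [12.87636328  1.83040712 -3.49827717] -113.57972677486424 10.616503674858752
0 [[511.0, 281.0], [427.0, 258.0], [392.0, 232.0], [151.0, 152.0], [153.0, 197.0]]
5 [[511.0, 281.0], [432.0, 254.0], [399.0, 227.0], [173.0, 137.0], [174.0, 181.0]]
10 [[511.0, 281.0], [437.0, 251.0], [406.0, 222.0], [197.0, 123.0], [198.0, 167.0]]
15 [[511.0, 281.0], [443.0, 248.0], [415.0, 218.0], [223.0, 110.0], [224.0, 155.0]]
```

View pics/s3.png

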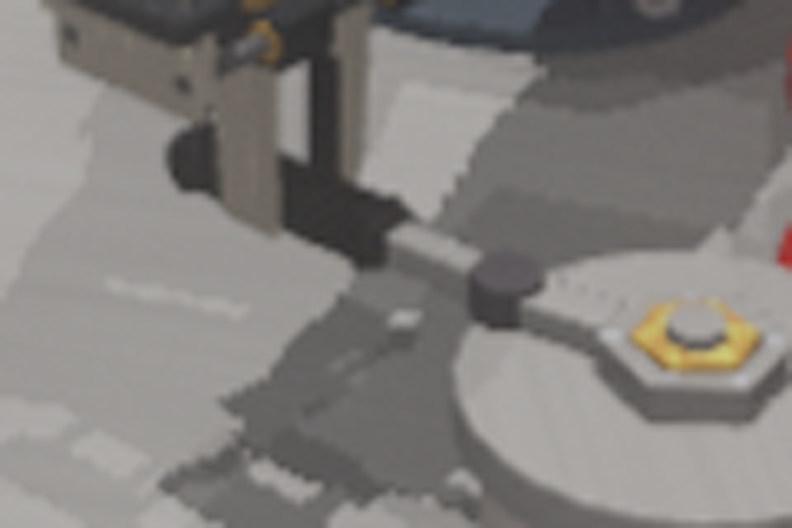

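The image puts the bend at roughly 5 to 7° (rubber inner end near (397,222), outer end near (186,157)). Contact geometry gives 6 to 9°. I'll add 3° for margin on both limits.

>>> move_arm:
  deltas:
    - {"claw": 32, "tx": 0, "ty": 0, "tz": -2.7, "roll": 1.5}
    - {"claw": 32, "tx": 0, "ty": 0, "tz": -2.7, "roll": 1.5}
    - {"claw": 32, "tx": 0, "ty": 0, "tz": 0, "roll": 0}
    - {"claw": 32, "tx": 0, "ty": 0, "tz": 0, "roll": 0}

```text
time_s: 6.92
ee_pos: [456.2, 1.6, 89.9]
eef_rot: [[-0.5, 0.009, 0.866], [-0.866, -0.001, -0.5], [-0.004, -1.0, 0.008]]
contact_force: [13.8, 0.5, -3.4]
width: 32.6
```

```bash
python3 - <<'E'
from h import *
R=arm.sense();P=R["ee_pos"];z=R["eef_rot"][:,2];c=P+3.9*z
h=np.array([506,93]);print(P,R["contact_force"],np.degrees(np.arctan2(*(c[:2]-h)[::-1])),np.degrees(np.arctan2(*R["eef_rot"][:2,0][::-1])))
# subpixel: dark rubber mask centroid line in scene for bend vs first picture (straight)
im=optics.snapshot("scene");cv2.imwrite("pics/raw_bend.png",im)
E
```

```text
[456.19593012   1.56880494  89.88783455] [13.78914157  0.48925782 -3.3706092 ] -116.43533717670293 -119.97842653423581
```

>>> move_arm:
  deltas:
    - {"claw": 32, "tx": 0, "ty": 0, "tz": 3.5, "roll": -2}
    - {"claw": 32, "tx": 0, "ty": 0, "tz": 3.5, "roll": -2}
    - {"claw": 32, "tx": 0, "ty": 0, "tz": 3.5, "roll": -2}
    - {"claw": 32, "tx": 0, "ty": 0, "tz": 3.5, "roll": -2}
    - {"claw": 32, "tx": 0, "ty": 0, "tz": 3.5, "roll": -2}
    - {"claw": 40, "tx": 0, "ty": 0, "tz": 2, "roll": -1}
    - {"claw": 42, "tx": 0, "ty": 0, "tz": 0, "roll": 0}
    - {"claw": 42, "tx": 0, "ty": 0, "tz": 0, "roll": 0}

```text
time_s: 7.63
ee_pos: [471.5, -6.6, 89.1]
eef_rot: [[-0.325, 0.004, 0.946], [-0.946, -0.0, -0.325], [-0.001, -1.0, 0.004]]
contact_force: [4.8, 2.7, 1.3]
width: 41.4
```

>>> move_arm:
  deltas:
    - {"claw": 46, "tx": 0, "ty": 0, "tz": 4, "roll": 0}
    - {"claw": 46, "tx": 0, "ty": 0, "tz": 0, "roll": 0}
    - {"claw": 46, "tx": 0, "ty": 0, "tz": 0, "roll": 0}

```text
time_s: 7.88
ee_pos: [474.1, -8.0, 88.4]
eef_rot: [[-0.325, 0.0, 0.946], [-0.946, -0.0, -0.325], [0.0, -1.0, 0.0]]
contact_force: [1.1, -0.2, 1.2]
width: 45.7
```

>>> move_arm:
  deltas:
    - {"claw": 46, "tx": 0, "ty": -15, "tz": 0, "roll": 0}
    - {"claw": 46, "tx": 0, "ty": -25, "tz": 0, "roll": 0}
    - {"claw": 46, "tx": 0, "ty": -25, "tz": 0, "roll": 0}
    - {"claw": 46, "tx": 0, "ty": -15, "tz": 0, "roll": -1}
    - {"claw": 46, "tx": -25, "ty": 0, "tz": -1, "roll": 0}
    - {"claw": 46, "tx": -35, "ty": 0, "tz": -1, "roll": 0}
    - {"claw": 46, "tx": -35, "ty": 0, "tz": -1, "roll": 0}
    - {"claw": 46, "tx": -30, "ty": 0, "tz": 0, "roll": 0}
    - {"claw": 46, "tx": -10, "ty": 0, "tz": 0, "roll": 0}
    - {"claw": 46, "tx": 0, "ty": 0, "tz": 0, "roll": 0}
    - {"claw": 46, "tx": 0, "ty": 0, "tz": 0, "roll": 0}

```text
time_s: 8.8
ee_pos: [512.1, 121.1, 167.8]
eef_rot: [[-0.308, -0.001, 0.951], [-0.951, -0.001, -0.308], [0.001, -1.0, -0.001]]
contact_force: [-0.6, 0.3, -0.3]
width: 45.9
```

>>> move_arm:
  deltas:
    - {"claw": 46, "tx": 0, "ty": 20, "tz": 2.8, "roll": 0}
    - {"claw": 46, "tx": 0, "ty": 20, "tz": 0, "roll": 0}
    - {"claw": 46, "tx": 0, "ty": 8, "tz": 0, "roll": 0}
    - {"claw": 46, "tx": 0, "ty": 0, "tz": 0, "roll": 0}

```text
time_s: 9.13
ee_pos: [514.0, 119.3, 118.7]
eef_rot: [[-0.31, -0.004, 0.951], [-0.951, -0.001, -0.31], [0.002, -1.0, -0.003]]
contact_force: [0.1, 0.1, 0.4]
width: 45.9
```

```bash
python3 - <<'E'
from h import *
a=optics.snapshot("top");b=optics.snapshot("scene")
r=lambda i,x0,y0,x1,y1,s:cv2.resize(i[y0:y1,x0:x1],s,interpolation=cv2.INTER_CUBIC)
cv2.imwrite("pics/g1.png",np.vstack([r(a,180,150,340,230,(500,250)),r(b,250,180,390,260,(600,343))[:, :500]]))
s=arm.sense();P=s["ee_pos"];z=s["eef_rot"][:,2]
for k in(-31,-23,23,31):print(k,((px("scene",P+k*z)-[250,180])*4.286).round()+[0,250],((px("scene",P+k*z+[0,0,20])-[250,180])*4.286).round()+[0,250])
print(P,s["contact_force"])
E
```

```text
-31 [294. 408.] [296. 377.]
-23 [288. 414.] [289. 384.]
23 [247. 453.] [248. 422.]
31 [240. 460.] [241. 429.]
[515.43893719 119.95263944 120.79527536] [ 0.14786223 -0.13749594 -0.04265902]
```

View pics/g1.png

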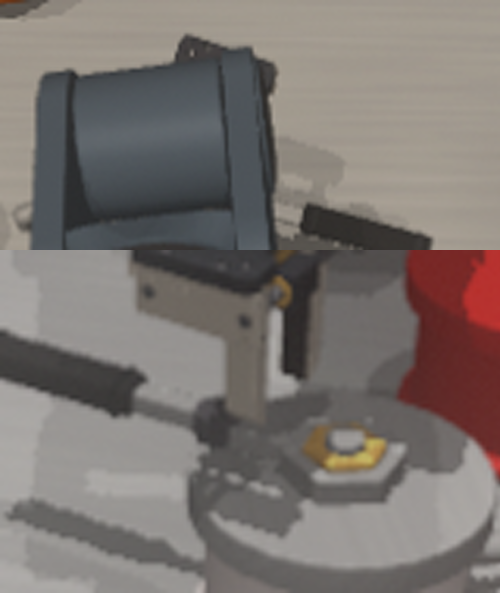

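The front fingertip at (250,424) matches the "TCP + 20 mm" prediction (248,422), and the jaws straddle the neck. I'll go down in steps and watch the force.

>>> move_arm:
  deltas:
    - {"claw": 46, "tx": 0, "ty": 8, "tz": 0, "roll": 0}
    - {"claw": 46, "tx": 0, "ty": 8, "tz": 0, "roll": 0}
    - {"claw": 46, "tx": 0, "ty": 5, "tz": 0, "roll": 0}
    - {"claw": 46, "tx": 0, "ty": 0, "tz": 0, "roll": 0}

```text
time_s: 9.57
ee_pos: [514.7, 120.6, 98.1]
eef_rot: [[-0.309, -0.002, 0.951], [-0.951, -0.0, -0.309], [0.001, -1.0, -0.002]]
contact_force: [-0.3, -1.0, 0.2]
width: 45.8
```

>>> move_arm:
  deltas:
    - {"claw": 46, "tx": 0, "ty": 3, "tz": 0, "roll": 0}
    - {"claw": 46, "tx": 0, "ty": 0, "tz": 0, "roll": 0}

```text
time_s: 9.73
ee_pos: [515.3, 120.7, 95.9]
eef_rot: [[-0.309, -0.0, 0.951], [-0.951, -0.0, -0.309], [0.0, -1.0, -0.0]]
contact_force: [0.2, -0.1, -0.0]
width: 45.6
```

>>> move_arm:
  deltas:
    - {"claw": 46, "tx": 0, "ty": 2, "tz": 0, "roll": 0}
    - {"claw": 46, "tx": 0, "ty": 0, "tz": 0, "roll": 0}
    - {"claw": 46, "tx": 0, "ty": 0, "tz": 0, "roll": 0}

```text
time_s: 9.98
ee_pos: [515.4, 120.7, 94.3]
eef_rot: [[-0.309, 0.0, 0.951], [-0.951, 0.0, -0.309], [-0.0, -1.0, 0.0]]
contact_force: [0.3, 0.2, 0.1]
width: 46.2
```

>>> move_arm:
  deltas:
    - {"claw": 46, "tx": 0, "ty": 1.5, "tz": 0, "roll": 0}
    - {"claw": 46, "tx": 0, "ty": 0, "tz": 0, "roll": 0}
    - {"claw": 46, "tx": 0, "ty": 0, "tz": 0, "roll": 0}

```text
time_s: 10.23
ee_pos: [515.4, 120.7, 92.7]
eef_rot: [[-0.309, -0.0, 0.951], [-0.951, -0.0, -0.309], [0.0, -1.0, -0.0]]
contact_force: [-0.0, -0.0, 0.8]
width: 45.8
```

>>> move_arm:
  deltas:
    - {"claw": 30, "tx": 0, "ty": 0, "tz": 0, "roll": 0}
    - {"claw": 20, "tx": 0, "ty": 0, "tz": 0, "roll": 0}
    - {"claw": 10, "tx": 0, "ty": 0, "tz": 0, "roll": 0}
    - {"claw": 10, "tx": 0, "ty": 0, "tz": 0, "roll": 0}
    - {"claw": 10, "tx": 0, "ty": 0, "tz": 0, "roll": 0}
    - {"claw": 10, "tx": 0, "ty": 0, "tz": 0, "roll": 0}
    - {"claw": 10, "tx": 0, "ty": 0, "tz": 0, "roll": 0}
  newtons: 20

```text
time_s: 10.82
ee_pos: [518.4, 119.6, 93.1]
eef_rot: [[-0.308, 0.007, 0.951], [-0.951, -0.001, -0.308], [-0.001, -1.0, 0.007]]
contact_force: [15.5, -8.3, -9.9]
width: 17.9
```

Neck gripped (17.9 mm), but there is a side load of about 17 N. I'll relieve it along +tz first.

>>> move_arm:
  deltas:
    - {"claw": 10, "tx": 0, "ty": 0, "tz": 1.5, "roll": 0}
    - {"claw": 10, "tx": 0, "ty": 0, "tz": 1.5, "roll": 0}
    - {"claw": 10, "tx": 0, "ty": 0, "tz": 0, "roll": 0}
    - {"claw": 10, "tx": 0, "ty": 0, "tz": 0, "roll": 0}

```text
time_s: 11.15
ee_pos: [518.9, 119.4, 92.9]
eef_rot: [[-0.308, 0.001, 0.951], [-0.951, -0.001, -0.308], [0.0, -1.0, 0.001]]
contact_force: [5.3, -3.9, -0.7]
width: 17.8
```

>>> move_arm:
  deltas:
    - {"claw": 10, "tx": 0, "ty": 0, "tz": 1, "roll": 0}
    - {"claw": 10, "tx": 0, "ty": 0, "tz": 0, "roll": 0}
    - {"claw": 10, "tx": 0, "ty": -3, "tz": 0, "roll": 0}
    - {"claw": 10, "tx": 0, "ty": -3, "tz": 0, "roll": 0}
    - {"claw": 10, "tx": 0, "ty": 0, "tz": 0, "roll": 0}
  newtons: 55

```text
time_s: 11.57
ee_pos: [518.8, 119.6, 97.1]
eef_rot: [[-0.308, -0.001, 0.951], [-0.951, -0.0, -0.308], [0.0, -1.0, -0.001]]
contact_force: [7.7, 0.6, -21.1]
width: 17.3
```

>>> move_arm:
  deltas:
    - {"claw": 10, "tx": 0, "ty": -3, "tz": 0, "roll": 0}
    - {"claw": 10, "tx": 0, "ty": 0, "tz": 0, "roll": 0}

```text
time_s: 11.73
ee_pos: [518.8, 119.6, 99.6]
eef_rot: [[-0.308, -0.001, 0.951], [-0.951, -0.0, -0.308], [0.0, -1.0, -0.001]]
contact_force: [9.7, 1.5, -26.3]
width: 17.5
```

>>> move_arm:
  deltas:
    - {"claw": 10, "tx": 0, "ty": 0, "tz": 1.5, "roll": 0}
    - {"claw": 10, "tx": 0, "ty": 0, "tz": 0, "roll": 0}

```text
time_s: 11.9
ee_pos: [519.0, 119.5, 99.5]
eef_rot: [[-0.308, -0.004, 0.951], [-0.951, 0.0, -0.308], [0.001, -1.0, -0.004]]
contact_force: [3.4, 4.5, -21.6]
width: 17.0
```

```bash
python3 - <<'E'
from h import *
s=arm.sense();print(s["contact_force"],s["wrist_torque"],s["ee_pos"],s["width"])
a=optics.snapshot("scene");cv2.imwrite("pics/g2.png",cv2.resize(a[170:265,220:380],(800,475),interpolation=cv2.INTER_CUBIC))
E
```

```text
[  3.43888779   4.47380619 -21.62819107] [ 0.36922442 -0.55169199  0.35502653] [518.95024911 119.45797792  99.4708582 ] 17.003602986019185
```

View pics/g2.png

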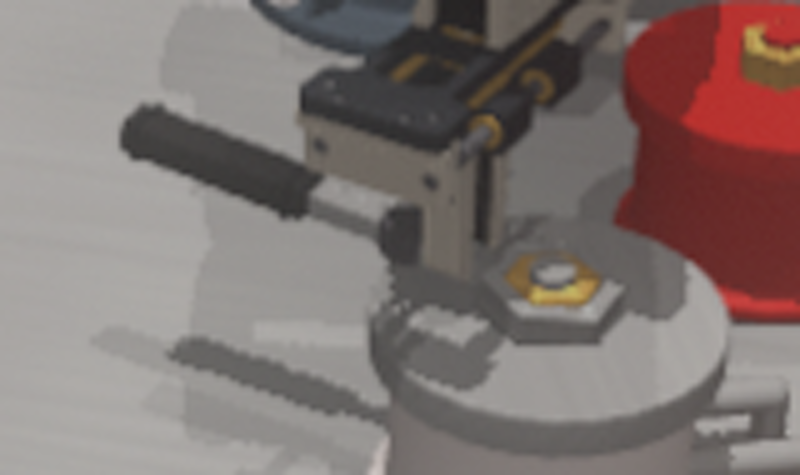

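The gripper is holding the wrench about 4° clockwise of the play's centre, because the jaws were set to the loaded angle. That presses the ring against the nut flats. I'll roll back 4° to centre it.

>>> move_arm:
  deltas:
    - {"claw": 10, "tx": 0, "ty": 3, "tz": 0, "roll": -1}
    - {"claw": 10, "tx": 0, "ty": 2, "tz": 0, "roll": -1.5}
    - {"claw": 10, "tx": 0, "ty": 0, "tz": 0, "roll": -1.5}
    - {"claw": 10, "tx": 0, "ty": 0, "tz": 0, "roll": 0}

```text
time_s: 12.28
ee_pos: [520.9, 118.8, 96.7]
eef_rot: [[-0.24, 0.001, 0.971], [-0.971, -0.0, -0.24], [0.0, -1.0, 0.001]]
contact_force: [1.8, -1.5, -6.1]
width: 17.0
```

```bash
python3 - <<'E'
from h import *
s=arm.sense();print(s["contact_force"],s["wrist_torque"],s["ee_pos"],s["width"])
E
```

```text
[ 1.7811923  -1.48784873 -6.11955561] [-0.55750513 -0.40839046 -0.0941804 ] [520.8996917  118.80844753  96.66512083] 16.96731855685399
```

>>> move_arm:
  deltas:
    - {"claw": 10, "tx": 0, "ty": -3, "tz": 0, "roll": 0}
    - {"claw": 10, "tx": 0, "ty": -3, "tz": 0, "roll": 0}
    - {"claw": 10, "tx": 0, "ty": 0, "tz": 0, "roll": 0}

```text
time_s: 12.53
ee_pos: [520.8, 119.2, 102.3]
eef_rot: [[-0.242, 0.0, 0.97], [-0.97, 0.0, -0.242], [-0.0, -1.0, 0.0]]
contact_force: [6.1, 0.0, -15.0]
width: 17.3
```

>>> move_arm:
  deltas:
    - {"claw": 10, "tx": 0, "ty": -2, "tz": 1, "roll": 0}
    - {"claw": 10, "tx": 0, "ty": -2, "tz": 0, "roll": 0}
    - {"claw": 10, "tx": 0, "ty": 0, "tz": 0, "roll": 0}

```text
time_s: 12.78
ee_pos: [521.1, 119.4, 105.4]
eef_rot: [[-0.242, -0.001, 0.97], [-0.97, 0.001, -0.242], [-0.001, -1.0, -0.001]]
contact_force: [7.0, 5.6, -20.8]
width: 17.3
```

```bash
python3 - <<'E'
from h import *
s=arm.sense();print(s["contact_force"],s["wrist_torque"],s["ee_pos"],s["width"])
E
```

```text
[  7.00947705   5.64426728 -20.79933165] [ 0.45958903 -1.1900092   0.13546378] [521.10259427 119.39044901 105.35914675] 17.315728566891217
```

```bash
cat > tilt.py <<'E'
from h import *
def tilt(lo=93):
    s=arm.sense();P=s["ee_pos"];X=s["eef_rot"][:,0];im=optics.snapshot("scene");cv2.imwrite(f"pics/t{s['time_s']:.1f}.png",im)
    N=np.array([P[0],P[1],117+P[2]-lo])
    for t in(0,4,8,12,16):
        u=X*np.cos(np.radians(t))+np.array([0,0,np.sin(np.radians(t))])
        print(t,[px("scene",N+r*u+[0,0,3]).round(1).tolist() for r in(80,132,184)])
    x1=int(px("scene",N+75*X)[0]);
    m=(im.max(2)<75).astype(np.uint8);m[:,:150]=0;m[:170]=0;m[270:]=0
    k,l,st,c=cv2.connectedComponentsWithStats(m)
    for i in range(1,k):
        if st[i,4]>60:
            ys,xs=np.nonzero(l==i);vx,vy,x0,y0=cv2.fitLine(np.float32(np.c_[xs,ys]),cv2.DIST_L2,0,.01,.01).ravel()
            print("blob",st[i].tolist(),c[i].round(1),"slope",round(float(vy/vx),3))
E
python3 -c "
from tilt import *
tilt();s=arm.sense();print(s['contact_force'])"
```

```text
0 [[281.5, 211.1], [262.5, 205.6], [244.2, 200.3]]
4 [[281.6, 209.1], [262.6, 202.4], [244.2, 195.9]]
8 [[281.8, 207.2], [262.9, 199.3], [244.6, 191.5]]
12 [[282.2, 205.3], [263.4, 196.2], [245.2, 187.2]]
16 [[282.7, 203.5], [264.2, 193.1], [246.1, 183.0]]
blob [281, 170, 59, 29, 933] [310.  183.9] slope -0.171
blob [464, 170, 68, 35, 907] [504.4 179.8] slope 0.119
blob [544, 170, 16, 57, 363] [552.4 199. ] slope -3.656
blob [243, 187, 40, 24, 402] [262.6 198.4] slope 0.419
blob [296, 210, 9, 11, 84] [300.2 215. ] slope -4.706
[  6.89781185   4.58485227 -20.84667203]
```

The handle blob line (slope 0.42) matches a handle-up tilt of about 8°, so the ring is binding on the nut. I'll set it back down level, release, and regrip closer to the ring at the corrected yaw.

>>> move_arm:
  deltas:
    - {"claw": 10, "tx": 0, "ty": 4, "tz": -0.5, "roll": 0}
    - {"claw": 10, "tx": 0, "ty": 4, "tz": -0.5, "roll": 0}
    - {"claw": 10, "tx": 0, "ty": 3, "tz": 0, "roll": 0}
    - {"claw": 10, "tx": 0, "ty": 2, "tz": 0, "roll": 0}
    - {"claw": 10, "tx": 0, "ty": 0, "tz": 0, "roll": 0}
    - {"claw": 10, "tx": 0, "ty": 0, "tz": 0, "roll": 0}

```text
time_s: 13.33
ee_pos: [520.5, 118.7, 93.9]
eef_rot: [[-0.242, -0.0, 0.97], [-0.97, -0.0, -0.242], [0.0, -1.0, -0.0]]
contact_force: [-0.7, -4.8, -2.4]
width: 17.5
```

>>> move_arm:
  deltas:
    - {"claw": 24, "tx": 0, "ty": 0, "tz": 0, "roll": 0}
    - {"claw": 28, "tx": 0, "ty": 0, "tz": 0, "roll": 0}
    - {"claw": 28, "tx": 0, "ty": 0, "tz": 0, "roll": 0}
    - {"claw": 28, "tx": -2, "ty": 0, "tz": 0, "roll": 0}
    - {"claw": 28, "tx": -2, "ty": 1.5, "tz": 0, "roll": 0}
    - {"claw": 28, "tx": 0, "ty": 0, "tz": 0, "roll": 0}
    - {"claw": 28, "tx": 0, "ty": 0, "tz": 0, "roll": 0}
  newtons: 10

```text
time_s: 13.92
ee_pos: [521.6, 123.1, 92.1]
eef_rot: [[-0.241, -0.0, 0.97], [-0.97, 0.0, -0.241], [0.0, -1.0, -0.0]]
contact_force: [0.5, 0.3, 0.5]
width: 27.9
```

```bash
python3 -c "
from tilt import *
tilt(92);s=arm.sense();print(s['contact_force'],s['ee_pos'],s['wrist_torque'])"
```

```text
0 [[282.9, 215.7], [264.0, 210.2], [245.7, 204.9]]
4 [[283.0, 213.8], [264.0, 207.0], [245.7, 200.5]]
8 [[283.2, 211.9], [264.4, 203.9], [246.0, 196.1]]
12 [[283.6, 210.0], [264.9, 200.8], [246.7, 191.9]]
16 [[284.1, 208.2], [265.7, 197.9], [247.6, 187.7]]
blob [284, 170, 60, 52, 1095] [313.2 189.6] slope -0.402
blob [464, 170, 68, 35, 909] [504.4 179.8] slope 0.12
blob [544, 170, 16, 57, 363] [552.4 199. ] slope -3.656
blob [243, 200, 40, 19, 364] [262.2 209.1] slope 0.275
blob [295, 215, 10, 12, 77] [299.9 220.4] slope -1.719
[-0.09418914  0.4146838   0.80891674] [521.5680703  122.98762284  92.1772543 ] [-0.05960983  0.117319    0.03014699]
```

The wrench is level again and the yaw matches. Regripping lightly.

>>> move_arm:
  deltas:
    - {"claw": 20, "tx": 0, "ty": 0, "tz": 0, "roll": 0}
    - {"claw": 10, "tx": 0, "ty": 0, "tz": 0, "roll": 0}
    - {"claw": 10, "tx": 0, "ty": 0, "tz": 0, "roll": 0}
    - {"claw": 10, "tx": 0, "ty": 0, "tz": 0, "roll": 0}
    - {"claw": 10, "tx": 0, "ty": 0, "tz": 0, "roll": 0}
    - {"claw": 10, "tx": 0, "ty": 0, "tz": 0, "roll": 0}
  newtons: 10

```text
time_s: 14.47
ee_pos: [521.6, 122.9, 92.2]
eef_rot: [[-0.242, -0.0, 0.97], [-0.97, -0.0, -0.242], [0.0, -1.0, -0.0]]
contact_force: [-0.1, -0.4, 1.1]
width: 17.8
```

```bash
python3 -c "
from h import *
s=arm.sense();print(s['contact_force'],s['ee_pos'],s['wrist_torque'],s['width'])"
```

```text
[-0.05054748 -0.40769075  1.09045152] [521.58322625 122.85712267  92.24935754] [-0.07655138  0.14383229  0.03211197] 17.766037260565344
```

>>> move_arm:
  deltas:
    - {"claw": 10, "tx": 0, "ty": 0, "tz": 0, "roll": 0}
    - {"claw": 10, "tx": 0, "ty": 0, "tz": 0, "roll": 0}
    - {"claw": 10, "tx": 0, "ty": -2, "tz": 0, "roll": 0}
    - {"claw": 10, "tx": 0, "ty": -2, "tz": 0, "roll": 0}
    - {"claw": 10, "tx": 0, "ty": 0, "tz": 0, "roll": 0}
  newtons: 60

```text
time_s: 14.88
ee_pos: [521.4, 122.9, 95.5]
eef_rot: [[-0.241, -0.001, 0.97], [-0.97, -0.0, -0.241], [0.0, -1.0, -0.001]]
contact_force: [4.9, 1.2, -15.4]
width: 17.4
```

```bash
python3 -c "
from h import *
s=arm.sense();print(s['contact_force'],s['ee_pos'],s['wrist_torque'],s['width'])"
```

```text
[  4.92549866   1.23017264 -15.37539905] [521.35397263 122.88217344  95.47736709] [-0.06015564 -0.7190894   0.01232639] 17.40465626283066
```

>>> move_arm:
  deltas:
    - {"claw": 10, "tx": 0, "ty": 0, "tz": 1, "roll": 0}
    - {"claw": 10, "tx": 0, "ty": 0, "tz": 0, "roll": 0}
    - {"claw": 10, "tx": 0, "ty": 0, "tz": 0, "roll": 0}

```text
time_s: 15.13
ee_pos: [521.8, 122.7, 95.8]
eef_rot: [[-0.241, -0.002, 0.97], [-0.97, -0.0, -0.241], [0.001, -1.0, -0.002]]
contact_force: [-2.8, 2.1, -7.8]
width: 17.1
```

```bash
python3 -c "
from tilt import *
s=arm.sense();print(s['contact_force'],s['ee_pos'],s['wrist_torque'],s['width']);tilt(92.2)"
```

```text
[-2.78332139  2.06551144 -7.84674175] [521.75321736 122.70968399  95.83699118] [0.21679808 0.48355291 0.17384092] 17.131973330327373
0 [[282.7, 214.5], [263.8, 209.0], [245.5, 203.6]]
4 [[282.8, 212.6], [263.9, 205.8], [245.5, 199.2]]
8 [[283.1, 210.6], [264.2, 202.6], [245.8, 194.9]]
12 [[283.4, 208.8], [264.7, 199.6], [246.5, 190.6]]
16 [[284.0, 207.0], [265.5, 196.6], [247.4, 186.4]]
blob [281, 170, 62, 33, 1006] [311.6 186.9] slope -0.225
blob [464, 170, 68, 35, 909] [504.4 179.8] slope 0.12
blob [544, 170, 16, 57, 362] [552.4 199. ] slope -3.649
blob [243, 198, 40, 20, 373] [262.2 207.4] slope 0.289
blob [295, 214, 11, 11, 83] [300.1 219.1] slope -1.144
```

That freed it. The force is now close to the wrench's own weight and it is nearly level. Continuing.

>>> move_arm:
  deltas:
    - {"claw": 10, "tx": 0, "ty": -2, "tz": -0.3, "roll": 0}
    - {"claw": 10, "tx": 0, "ty": -2, "tz": 0, "roll": 0}
    - {"claw": 10, "tx": 0, "ty": 0, "tz": 0, "roll": 0}

```text
time_s: 15.43
ee_pos: [522.0, 122.7, 100.6]
eef_rot: [[-0.241, -0.0, 0.97], [-0.97, -0.0, -0.241], [0.0, -1.0, -0.0]]
contact_force: [-4.0, 1.8, -7.9]
width: 17.3
```

>>> move_arm:
  deltas:
    - {"claw": 10, "tx": 0, "ty": -2, "tz": -0.4, "roll": 0}
    - {"claw": 10, "tx": 0, "ty": -2, "tz": 0, "roll": 0}
    - {"claw": 10, "tx": 0, "ty": -2, "tz": 0, "roll": 0}
    - {"claw": 10, "tx": 0, "ty": -2, "tz": 0, "roll": 0}
    - {"claw": 10, "tx": 0, "ty": 0, "tz": 0, "roll": 0}

```text
time_s: 15.85
ee_pos: [522.1, 122.8, 108.7]
eef_rot: [[-0.242, 0.001, 0.97], [-0.97, -0.0, -0.242], [-0.0, -1.0, 0.001]]
contact_force: [-4.1, 0.8, -6.2]
width: 17.3
```

Lifted 16.5 mm with almost no extra friction. Clearing the nut now.

>>> move_arm:
  deltas:
    - {"claw": 10, "tx": 0, "ty": -3, "tz": -0.3, "roll": 0}
    - {"claw": 10, "tx": 0, "ty": -5, "tz": 0, "roll": 0}
    - {"claw": 10, "tx": 0, "ty": -10, "tz": 0, "roll": 0}
    - {"claw": 10, "tx": 0, "ty": -15, "tz": 0, "roll": 0}
    - {"claw": 10, "tx": 0, "ty": -20, "tz": 0, "roll": 0}
    - {"claw": 10, "tx": 0, "ty": -10, "tz": 0, "roll": 0}
    - {"claw": 10, "tx": 0, "ty": 0, "tz": 0, "roll": 0}
    - {"claw": 10, "tx": 0, "ty": 0, "tz": 0, "roll": 0}

```text
time_s: 16.52
ee_pos: [521.9, 122.9, 171.6]
eef_rot: [[-0.242, 0.001, 0.97], [-0.97, 0.0, -0.242], [-0.0, -1.0, 0.001]]
contact_force: [0.0, -0.8, -4.7]
width: 17.2
```

```bash
python3 -c "
from tilt import *
s=arm.sense();print(s['contact_force'],s['ee_pos'],s['wrist_torque'],s['width']);tilt(92.2)"
```

```text
[ 0.044313   -0.75322059 -4.69905058] [521.88028051 122.8651327  171.61736223] [-0.10174677  0.08697146 -0.01522943] 17.204263069644483
0 [[283.1, 186.9], [263.5, 181.7], [244.7, 176.7]]
4 [[283.2, 184.8], [263.6, 178.3], [244.7, 172.0]]
8 [[283.5, 182.7], [263.9, 174.9], [245.0, 167.3]]
12 [[283.9, 180.7], [264.5, 171.6], [245.6, 162.7]]
16 [[284.4, 178.8], [265.3, 168.4], [246.6, 158.2]]
blob [323, 170, 19, 11, 130] [331.2 173.8] slope -0.34
blob [464, 170, 68, 35, 907] [504.4 179.8] slope 0.119
blob [544, 170, 16, 57, 362] [552.4 199. ] slope -3.649
blob [242, 172, 65, 18, 443] [265.4 180.2] slope 0.122
blob [296, 186, 11, 11, 86] [301. 191.] slope -1.067
```

>>> move_arm:
  deltas:
    - {"claw": 10, "tx": 8, "ty": 0, "tz": 3, "roll": 0}
    - {"claw": 10, "tx": 16, "ty": 0, "tz": 6, "roll": 0}
    - {"claw": 10, "tx": 25, "ty": 0, "tz": 10, "roll": 0}
    - {"claw": 10, "tx": 25, "ty": 0, "tz": 10, "roll": 0}
    - {"claw": 10, "tx": 25, "ty": 0, "tz": 10, "roll": 0}
    - {"claw": 10, "tx": 25, "ty": 0, "tz": 10, "roll": 0}
    - {"claw": 10, "tx": 25, "ty": 0, "tz": 10, "roll": 0}
    - {"claw": 10, "tx": 25, "ty": 0, "tz": 10, "roll": 0}
    - {"claw": 10, "tx": 25, "ty": 0, "tz": 10, "roll": 0}
    - {"claw": 10, "tx": 25, "ty": 0, "tz": 10, "roll": 0}
    - {"claw": 10, "tx": 25, "ty": 0, "tz": 10, "roll": 0}
    - {"claw": 10, "tx": 25, "ty": 0, "tz": 10, "roll": 0}
    - {"claw": 10, "tx": 25, "ty": 0, "tz": 10, "roll": 0}
    - {"claw": 10, "tx": 25, "ty": 0, "tz": 10, "roll": 0}
    - {"claw": 10, "tx": 25, "ty": 0, "tz": 10, "roll": 0}
    - {"claw": 10, "tx": 20, "ty": 0, "tz": 8, "roll": 0}
    - {"claw": 10, "tx": 8, "ty": 0, "tz": 4, "roll": 0}
    - {"claw": 10, "tx": 3, "ty": 0, "tz": 0, "roll": 0}
    - {"claw": 10, "tx": 0, "ty": 0, "tz": 0, "roll": 0}

```text
time_s: 18.15
ee_pos: [575.7, -282.5, 170.2]
eef_rot: [[-0.242, -0.001, 0.97], [-0.97, 0.001, -0.242], [-0.001, -1.0, -0.002]]
contact_force: [0.3, 0.6, -6.4]
width: 17.2
```

>>> move_arm:
  deltas:
    - {"claw": 10, "tx": 0, "ty": 0, "tz": 0, "roll": 2}
    - {"claw": 10, "tx": 0, "ty": 0, "tz": 0, "roll": 4}
    - {"claw": 10, "tx": 0, "ty": 0, "tz": 0, "roll": 5}
    - {"claw": 10, "tx": 0, "ty": 0, "tz": 0, "roll": 5}
    - {"claw": 10, "tx": 0, "ty": 0, "tz": 0, "roll": 5}
    - {"claw": 10, "tx": 0, "ty": 0, "tz": 0, "roll": 5}
    - {"claw": 10, "tx": 0, "ty": 0, "tz": 0, "roll": 5}
    - {"claw": 10, "tx": 0, "ty": 0, "tz": 0, "roll": 5}
    - {"claw": 10, "tx": 0, "ty": 0, "tz": 0, "roll": 5}
    - {"claw": 10, "tx": 0, "ty": 0, "tz": 0, "roll": 5}
    - {"claw": 10, "tx": 0, "ty": 0, "tz": 0, "roll": 5}
    - {"claw": 10, "tx": 0, "ty": 0, "tz": 0, "roll": 5}
    - {"claw": 10, "tx": 0, "ty": 0, "tz": 0, "roll": 5}
    - {"claw": 10, "tx": 0, "ty": 0, "tz": 0, "roll": 4}
    - {"claw": 10, "tx": 0, "ty": 0, "tz": 0, "roll": 3}
    - {"claw": 10, "tx": 0, "ty": 0, "tz": 0, "roll": 1}
    - {"claw": 10, "tx": 0, "ty": 0, "tz": 0, "roll": 0}
    - {"claw": 10, "tx": 0, "ty": 0, "tz": 0, "roll": 0}

```text
time_s: 19.65
ee_pos: [576.3, -281.7, 171.2]
eef_rot: [[-0.992, -0.0, 0.124], [-0.124, 0.0, -0.992], [0.0, -1.0, -0.0]]
contact_force: [-0.0, -0.3, -4.7]
width: 16.8
```

```bash
python3 -c "
from h import *
s=arm.sense();print(s['contact_force'],s['ee_pos'],s['wrist_torque'],s['width'],s['eef_rot'][:2,0])"
```

```text
[-0.01554554 -0.31346939 -4.71618842] [ 576.29732128 -281.67300566  171.18171685] [0.03704885 0.11563747 0.017929  ] 16.829399033072608 [-0.99222504 -0.12445653]
```

>>> move_arm:
  deltas:
    - {"claw": 10, "tx": 0, "ty": 10, "tz": 0, "roll": 0}
    - {"claw": 10, "tx": 0, "ty": 20, "tz": 0, "roll": 0}
    - {"claw": 10, "tx": 0, "ty": 25, "tz": 0, "roll": 0}
    - {"claw": 10, "tx": 0, "ty": 25, "tz": 0, "roll": 0}
    - {"claw": 10, "tx": 0, "ty": 25, "tz": 0, "roll": 0}
    - {"claw": 10, "tx": 0, "ty": 20, "tz": 0, "roll": 0}
    - {"claw": 10, "tx": 0, "ty": 15, "tz": 0, "roll": 0}
    - {"claw": 10, "tx": 0, "ty": 10, "tz": 0, "roll": 0}
    - {"claw": 10, "tx": 0, "ty": 5, "tz": 0, "roll": 0}
    - {"claw": 10, "tx": 0, "ty": 0, "tz": 0, "roll": 0}
    - {"claw": 10, "tx": 0, "ty": 0, "tz": 0, "roll": 0}

```text
time_s: 20.57
ee_pos: [576.7, -282.5, 16.8]
eef_rot: [[-0.992, 0.001, 0.123], [-0.123, -0.0, -0.992], [-0.001, -1.0, 0.0]]
contact_force: [0.5, 0.1, -4.6]
width: 17.4
```

>>> move_arm:
  deltas:
    - {"claw": 10, "tx": 0, "ty": 5, "tz": 0, "roll": 0}
    - {"claw": 10, "tx": 0, "ty": 5, "tz": 0, "roll": 0}
    - {"claw": 10, "tx": 0, "ty": 5, "tz": 0, "roll": 0}
    - {"claw": 10, "tx": 0, "ty": 0, "tz": 0, "roll": 0}
    - {"claw": 10, "tx": 0, "ty": 0, "tz": 0, "roll": 0}

```text
time_s: 20.98
ee_pos: [576.1, -282.2, 0.9]
eef_rot: [[-0.992, -0.001, 0.122], [-0.122, 0.0, -0.992], [0.001, -1.0, -0.0]]
contact_force: [-0.3, -0.5, -4.2]
width: 17.3
```

>>> move_arm:
  deltas:
    - {"claw": 10, "tx": 0, "ty": 4, "tz": 0, "roll": 0}
    - {"claw": 10, "tx": 0, "ty": 4, "tz": 0, "roll": 0}
    - {"claw": 10, "tx": 0, "ty": 2, "tz": 0, "roll": 0}
    - {"claw": 10, "tx": 0, "ty": 0, "tz": 0, "roll": 0}
    - {"claw": 10, "tx": 0, "ty": 0, "tz": 0, "roll": 0}

```text
time_s: 21.4
ee_pos: [576.3, -282.3, -8.9]
eef_rot: [[-0.993, -0.0, 0.122], [-0.122, 0.0, -0.993], [0.0, -1.0, -0.0]]
contact_force: [-0.3, 0.2, -4.9]
width: 17.3
```

>>> move_arm:
  deltas:
    - {"claw": 10, "tx": 0, "ty": 2, "tz": 0, "roll": 0}
    - {"claw": 10, "tx": 0, "ty": 0, "tz": 0, "roll": 0}
    - {"claw": 10, "tx": 0, "ty": 0, "tz": 0, "roll": 0}

```text
time_s: 21.65
ee_pos: [576.3, -282.3, -10.8]
eef_rot: [[-0.992, -0.0, 0.122], [-0.122, -0.0, -0.992], [0.0, -1.0, -0.0]]
contact_force: [-0.1, 0.8, -4.8]
width: 16.7
```

>>> move_arm:
  deltas:
    - {"claw": 10, "tx": 0, "ty": 1.5, "tz": 0, "roll": 0}
    - {"claw": 10, "tx": 0, "ty": 0, "tz": 0, "roll": 0}
    - {"claw": 10, "tx": 0, "ty": 0, "tz": 0, "roll": 0}

```text
time_s: 21.9
ee_pos: [576.3, -282.3, -12.3]
eef_rot: [[-0.992, -0.0, 0.122], [-0.122, 0.0, -0.992], [0.0, -1.0, -0.0]]
contact_force: [0.5, 0.4, -5.4]
width: 17.3
```

>>> move_arm:
  deltas:
    - {"claw": 10, "tx": 0, "ty": 1.2, "tz": 0, "roll": 0}
    - {"claw": 10, "tx": 0, "ty": 0, "tz": 0, "roll": 0}
    - {"claw": 10, "tx": 0, "ty": 0, "tz": 0, "roll": 0}

```text
time_s: 22.15
ee_pos: [576.3, -282.3, -13.5]
eef_rot: [[-0.992, -0.0, 0.122], [-0.122, 0.0, -0.992], [0.0, -1.0, -0.0]]
contact_force: [-0.0, -0.7, -5.8]
width: 17.6
```

>>> move_arm:
  deltas:
    - {"claw": 10, "tx": 0, "ty": 1, "tz": 0, "roll": 0}
    - {"claw": 10, "tx": 0, "ty": 0, "tz": 0, "roll": 0}
    - {"claw": 10, "tx": 0, "ty": 0, "tz": 0, "roll": 0}

```text
time_s: 22.4
ee_pos: [576.4, -282.4, -13.8]
eef_rot: [[-0.992, 0.0, 0.122], [-0.122, -0.0, -0.992], [-0.0, -1.0, 0.0]]
contact_force: [-4.8, 2.1, 5.5]
width: 16.9
```

>>> move_arm:
  deltas:
    - {"claw": 10, "tx": 0, "ty": 0.8, "tz": 0, "roll": 0}
    - {"claw": 10, "tx": 0, "ty": 0, "tz": 0, "roll": 0}
    - {"claw": 10, "tx": 0, "ty": 0, "tz": 0, "roll": 0}

```text
time_s: 22.65
ee_pos: [576.4, -282.4, -13.8]
eef_rot: [[-0.992, 0.0, 0.122], [-0.122, -0.0, -0.992], [-0.0, -1.0, 0.0]]
contact_force: [-7.2, 4.2, 14.3]
width: 17.0
```

It touched down at TCP −13.8 mm, exactly as predicted. I'll ease the load, release and retreat.

>>> move_arm:
  deltas:
    - {"claw": 10, "tx": 0, "ty": -1, "tz": 0, "roll": 0}
    - {"claw": 10, "tx": 0, "ty": 0, "tz": 0, "roll": 0}
    - {"claw": 20, "tx": 0, "ty": 0, "tz": 0, "roll": 0}
    - {"claw": 26, "tx": 0, "ty": 0, "tz": 0, "roll": 0}
    - {"claw": 34, "tx": 0, "ty": 0, "tz": 0, "roll": 0}
    - {"claw": 40, "tx": 0, "ty": 0, "tz": 0, "roll": 0}
    - {"claw": 40, "tx": 0, "ty": 0, "tz": 0, "roll": 0}
    - {"claw": 40, "tx": 0, "ty": -5, "tz": 0, "roll": 0}
    - {"claw": 40, "tx": 0, "ty": -15, "tz": 0, "roll": 0}
    - {"claw": 40, "tx": 0, "ty": -30, "tz": 0, "roll": 0}
    - {"claw": 40, "tx": 0, "ty": -40, "tz": 0, "roll": 0}
    - {"claw": 40, "tx": 0, "ty": -40, "tz": 0, "roll": 0}
    - {"claw": 40, "tx": 0, "ty": -40, "tz": 0, "roll": 0}
    - {"claw": 40, "tx": 0, "ty": -30, "tz": 0, "roll": 0}
    - {"claw": 40, "tx": 0, "ty": -20, "tz": 0, "roll": 0}
    - {"claw": 40, "tx": 0, "ty": 0, "tz": 0, "roll": 0}
  newtons: 10

```text
time_s: 23.98
ee_pos: [578.0, -283.3, 212.5]
eef_rot: [[-0.992, 0.008, 0.122], [-0.122, -0.005, -0.992], [-0.007, -1.0, 0.005]]
contact_force: [-0.5, 0.3, -0.7]
width: 39.9
```

```bash
python3 -c "
from h import *
s=arm.sense();print(s['contact_force'],s['ee_pos'],s['width'])
a=optics.snapshot('scene');cv2.imwrite('pics/z.png',cv2.resize(a[150:360,80:480],(800,420),interpolation=cv2.INTER_CUBIC))"
```

```text
[-0.46084978  0.28923229 -0.73526701] [ 578.0390486  -283.29150097  212.47366816] 39.93387670664593
```

View pics/z.png

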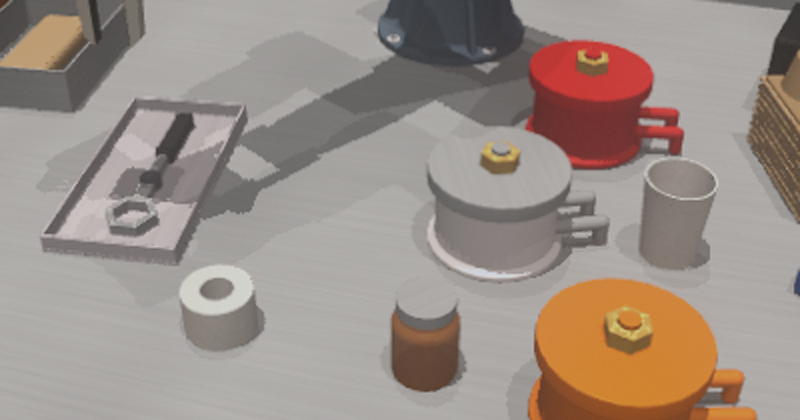

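The wrench lies flat inside the tray (ring 132,213, handle 175,140). The roll, jar and cup are where they were, and the arm is clear.

```bash
python3 -c "
from rig import arm
print(arm.job_done())"
```

```text
the job is handed in; nothing more can be done
None
```

The nut is tightened and the wrench is lying flat in the metal tray. I handed the job in just after 24 s of arm time, against the 72 s limit.

- **Tightening:** I swung the handle clockwise until the nut seated, after roughly 40° of wrench travel including play. I then bent the handle at its joint and stopped. Contact geometry put the final bend at about 9 to 12°. An earlier picture, taken 3° before the end, read somewhat lower at about 5 to 7°. Both fit the 5 to 15° window, but I never measured the bend directly.
- **Lifting:** On the first lift the ring jammed on the nut and the wrench tilted about 8°, with up to 26 N at the wrist. I set it back down, regripped nearer the ring and lifted it off level.
- **Placing:** I lowered the wrench until it touched the tray floor before opening the gripper. The last picture shows it flat inside the tray. The label roll, jar and cup are where they were, and the arm touches nothing.
- **Disagreement:** The fingertips ended about 20 mm above the reported TCP, in the pictures and by touch, although the description puts the TCP at the very end. I worked with the measured offset.

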